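Rock the pendulum gauge to its mark on a crowned stud

TASK

Pick up the angle gauge by its black handle and set it down upright and square across the middle of the stud's rounded crest. Then gently rock it sideways on the crest until its swinging pointer comes to rest on the red mark, and finish still holding it there, with its base resting on the stud. Leave the tape roll, the wood offcut and the tin where they are.

Things in the scene. Friction and masses are not known exactly. Their poses are not given: they have to be found in the camera images.
- gauge: pendulum angle gauge, 0.3 to 0.55 kg, standing on the table. Origin: centre of the underside of its flat aluminium base, 40 (x) x 150 (y) x 12 (z) mm. Above it a yellow frame, 12 (x) x 150 (y) mm, up to z = 144 mm, around a white dial plate in the y-z plane that shows on both faces, and on top in the middle a black square handle 26 x 26 mm from z = 144 to z = 184 mm. Own z points up, own x out of the dial
- handle (a point): grip point in the middle of the black handle, 166 mm above the gauge's underside; axes as the gauge's
- pointer (a joint): angle of the black pointer (hangs freely from a pivot on the dial 126 mm above the gauge's underside, swings for about a second), about the gauge's own x axis; 0 = hanging straight towards the base, positive = tip towards the gauge's +y. It always hangs plumb, so when the gauge is tilted by an angle t about its own x it settles at -t
- mark (a joint): angle of the red mark on the dial, about the same pivot with the same sign and zero as the pointer; between 0.17 and 0.38 rad, it does not move during the job
- pointer_tip (a point): tip of the pointer, 95 mm from the pivot, in the dial's middle plane
- mark_mid (a point): middle of the red mark (12 mm wide, 20 mm long), 95 mm from the pivot, in the dial's middle plane
- stud: wooden stud with a rounded crest, fixed to the table on a plywood foot 160 (x) x 80 (y) x 12 (z) mm. Origin: centre of the foot's underside; the stud is 140 mm long along its own x, 60 mm wide in y, its top is a half round of radius 30 mm whose axis runs along own x at z = 50 mm, so the crest is at z = 80 mm. The gauge stands square across when its own x is parallel to the stud's x. The wood is stiff
- crest (a point): middle of the crest line, 80 mm above the table; axes as the stud's
- tape: blue roll of tape lying flat, 100 mm across, 24 mm high; origin centre of underside; leave alone
- offcut: pale joist offcut, 80 x 45 x 45 mm; origin centre of underside; leave alone
- tin: open steel tin, 68 mm across, 90 mm high; origin centre of underside; leave alone
Not all that is in view belongs to the job. What is meant by the gauge is not green or purple, and is the larger of those in its own colour.

How it is judged:
By the outcome, as a careful person would: the job done as asked, in the order asked, and still so for the second after the job is handed in, while the arm keeps its last pose, push and grip.
It also fails if it takes over 45 s, if anything falls off the work surface, if the arm or the gripper's body presses on something with over 40 N, if the wrist force passes 120 N, or if a joint passes its speed limit or range.

ROBOT

A 6-joint arm with a two-finger parallel gripper is mounted at the origin on the work surface. World frame = base frame: x ahead of the robot, y to its left, z up, the work surface at z = 0. Lengths are in mm, angles in rad, forces in N, time in s.
With the tool pointing down it reaches from about 325 to 875 mm from the base axis. Payload 4.4 kg.
Tool frame: the origin (TCP) lies on the centre line of the jaws, within the pads' length; the fingertips stand ahead of it and the grasp point (between the pads) lies 6 mm ahead of it (ctrl.tcp_to_tips is the z of the fingertips in the tool frame, in mm); z points along the fingers, y is the direction in which the jaws open and shut (so a half turn about z gives the same grasp; the last joint's range is limited). The gripper opens to 85 mm and grips with 20 to 120 N. Pads are 22 mm wide; open, the fingers measure 114 mm over their backs; the gripper's body (76 mm by 85 mm) begins 54 mm behind the grasp point. The pads swing forward as they close: fully open they stand 13 mm farther back than shut.
Start: joints at [-1.308, 0.207, 1.542, -0, 1.393, -0.15], TCP at [231.191, -526.477, 256.282] pointing down, gripper open.
Joint ranges: [-2.73, 2.73], [-0.86, 2.22], [0.23, 2.46], [-1.11, 4.25], [0.08, 2.63], [-2.82, 2.82]. Speed limits (rad/s): [2.79, 2.79, 3.14, 3.14, 3.14, 3.14].

INTERFACE

Orientations are given as a 3x3 rotation matrix whose columns are the frame's x, y, z axes.
In Python, from plant import ctrl, sensors, optics gives the robot as it stands. Calls block until the motion is done:
- ctrl.move_ptp(position, orientation): joint-space move of the TCP to a pose.
- ctrl.move_l(position, rot=None, vel=150, threshold=None): straight line of the TCP; rot=None keeps the orientation; vel is the mean speed in mm/s. With threshold (N) it stops when the force on the tool has changed by that much, and returns True; else False.
- ctrl.set_joints(angles): joint-space move.
- ctrl.gripper_to(opening, force=None): finger opening in mm; force is the grip in N (None keeps the last); returns when the fingers have stopped.
- ctrl.hold(seconds).
- ctrl.solve_ik(position, orientation): joint angles nearest the present ones, or None.
- sensors.read_state(): the state.
- optics.grab_frame(name): name is "scene" or "side" or "wrist"; returns (picture, depth): 384x512x3 uint8, red, green, blue; 384x512 float32, mm along the optical axis (not along the pixel's ray), 0 where there is no reading.
- optics.camera_params(name): a dict with "mtx" (3x3 intrinsics, pixels), "R" (3x3) and "t" (3): a world point X has camera coordinates R X + t; the wrist camera has in their place "T_tool_cam" (4x4, takes a point from camera to tool coordinates, whose origin is the TCP and whose axes are the flange's). Camera axes: x right, y down, z forward; pixel columns grow to the right and rows downward; lengths in mm; the calibration is good to about 2 mm. A picture is of the moment at which its call begins: read the wrist's pose just before it. camera_params takes no time and is no camera call.
A pose or a line that the arm cannot do raises ctrl.MotionError and nothing moves.
- ctrl.finish_job(): hands the job in, once; it reports no verdict.
The state is a dict: "t": time; "q": joint angles; "qvel": joint speeds; "tau": joint torques, N m; "eef_pos": TCP position; "eef_rot": TCP orientation; "force": force on the tool from outside, world axes, zero at the start; "wrist_torque": the same for the moment, N m; "grip_width": finger opening in mm.
Only numpy, scipy, OpenCV 4.12 (cv2) and the standard library are available. Lean on these libraries where they do the work, as an engineer would, in place of code of your own. Each camera call takes 0.05 s, during which the arm holds its last target. There are 200 camera calls.

## Working session

There is one attempt and no reset: what is moved stays moved. The work goes in short steps, each a Python script; the robot and the scene stay as the last script left them, time stands still between calls to the robot, and variables do not carry over. Pictures are saved under pics/ and viewed, on a budget of 10 in all, crops included, one or two more only if the job needs it, and the job is handed in when it is done.

```bash
mkdir -p pics; ls
python3 - <<'E'
from plant import ctrl,sensors,optics
import cv2,numpy as np
for n in ("scene","side"):
    im,d=optics.grab_frame(n); np.savez(f"{n}0.npz",im=im,d=d,**optics.camera_params(n))
    cv2.imwrite(f"pics/{n}0.png",cv2.resize(im[:,:,::-1],(768,576),interpolation=cv2.INTER_CUBIC))
    p=optics.camera_params(n); print(n,p['mtx'].round(1).tolist(),(-p['R'].T@p['t']).round(0),p['R'].round(2).tolist())
print(sensors.read_state()['t'],ctrl.tcp_to_tips,optics.camera_params("wrist"))
E
```

```text
pics
scene [[498.1, 0.0, 247.0], [0.0, 498.1, 194.6], [0.0, 0.0, 1.0]] [1334.   59. 1004.] [[0.06, 1.0, -0.0], [0.73, -0.05, -0.68], [-0.68, 0.04, -0.74]]
side [[365.1, 0.0, 252.9], [0.0, 365.1, 188.9], [0.0, 0.0, 1.0]] [428. 769. 611.] [[-0.98, -0.18, 0.01], [-0.12, 0.58, -0.81], [0.14, -0.79, -0.59]]
0.1 25.0 {'mtx': array([[327.68646796,   0.        , 251.74542849],
       [  0.        , 327.68646796, 191.63370339],
       [  0.        ,   0.        ,   1.        ]]), 'T_tool_cam': array([[ 8.68998147e-04, -9.61259803e-01, -2.75642586e-01,
         7.02444458e+01],
       [ 9.99999609e-01,  8.79644432e-04,  8.50049106e-05,
         1.29384145e-01],
       [ 1.60755662e-04, -2.75642552e-01,  9.61260193e-01,
        -1.17733401e+02],
       [ 0.00000000e+00,  0.00000000e+00,  0.00000000e+00,
         1.00000000e+00]])}
```

View pics/scene0.png

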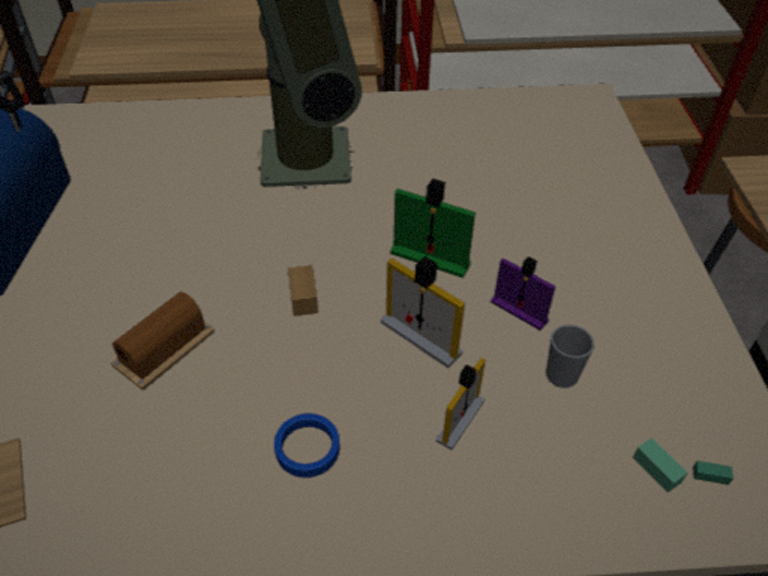

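View pics/side0.png

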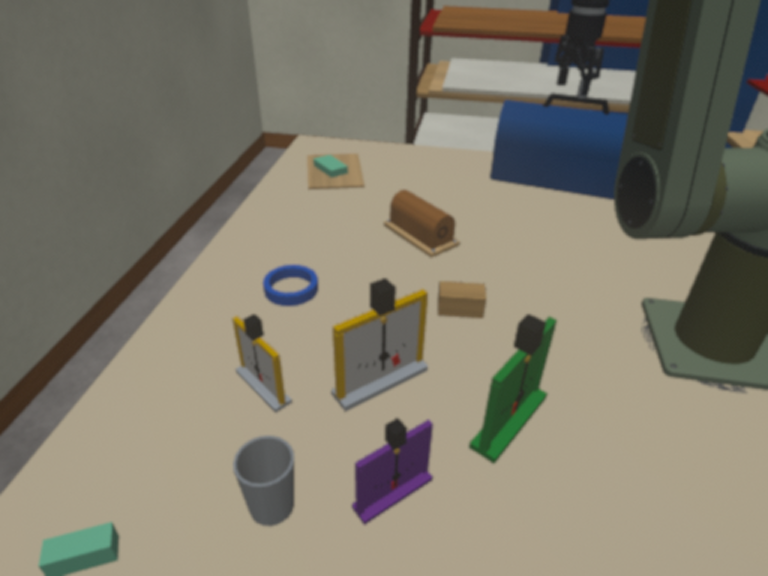

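The target is the larger yellow gauge: handle at (426,272) in the scene view and (382,296) in the side view. In the scene view its red mark at (409,318) is left of the pointer tip at (420,318). The stud's crest runs from about (125,335) to (185,298) in the scene view. Next I'll get poses from the depth.

```bash
cat > h.py <<'E'
import numpy as np,cv2
def cloud(d,K,R,t):
    v,u=np.mgrid[:d.shape[0],:d.shape[1]]
    c=np.stack([(u-K[0,2])/K[0,0]*d,(v-K[1,2])/K[1,1]*d,d],-1)
    return (c-t)@R
def wrist():
    from plant import sensors,optics
    s=sensors.read_state(); im,d=optics.grab_frame("wrist"); p=optics.camera_params("wrist")
    T=np.eye(4);T[:3,:3]=s["eef_rot"];T[:3,3]=s["eef_pos"];T=T@p["T_tool_cam"]
    R=T[:3,:3].T; return im,d,p["mtx"],R,-R@T[:3,3]
def pca(P):
    c=P.mean(0);w,V=np.linalg.eigh(np.cov((P-c).T));return c,V[:,-1],np.sqrt(w)
def analyse(im,d,K,R,t,gx,sx,tag):
    X=cloud(d,K,R,t);ok=d>0;z=X[...,2]
    hsv=cv2.cvtColor(im,cv2.COLOR_RGB2HSV);H,S,V=[hsv[...,i].astype(int) for i in range(3)]
    ng=ok&(np.hypot(X[...,0]-gx[0],X[...,1]-gx[1])<100); ns=ok&(np.hypot(X[...,0]-sx[0],X[...,1]-sx[1])<130)
    for nm,m in (("yellow z>125",ng&(abs(H-23)<8)&(S>150)&(z>125)),("black z>160",ng&(V<60)&(z>155)),
                 ("black top z>180",ng&(V<60)&(z>179)),("crest z>70",ns&(z>70)&(z<90)),("stud z>40",ns&(z>40)&(z<90))):
        P=X[m]
        if len(P)<12: print(tag,nm,"few",len(P));continue
        c,a,w=pca(P[:,:2]); q=(P[:,:2]-c)@a; ctr=c+a*(np.percentile(q,1)+np.percentile(q,99))/2
        print(tag,nm,len(P),"ctr",ctr.round(1),"ang",round(np.degrees(np.arctan2(a[1],a[0]))%180,1),"ext",(np.percentile(q,99)-np.percentile(q,1)).round(0),"zmax",np.percentile(P[:,2],95).round(1))
    return X
E
python3 - <<'E'
from h import *
for n in ("scene","side"):
    f=np.load(n+"0.npz"); X=cloud(f['d'],f['mtx'],f['R'],f['t'])
    if n=="scene":
        g=X[181,284]; s=X[212,104]; print(g,s)
        for nm,(u,v) in dict(offcut=(303,275),tape=(307,425),tin=(570,345),green=(435,195),small=(467,377)).items(): print(nm,X[int(v/1.5),int(u/1.5)].round())
    analyse(f['im'],f['d'],f['mtx'],f['R'],f['t'],g,s,n)
E
```

```text
[540.1453072  194.66808084 181.18003433] [ 518.04728011 -240.26443728   79.20797737]
offcut [403.  -3.  46.]
tape [692.  -2.   9.]
tin [592. 433.  46.]
green [347. 233. 170.]
small [707. 236. 133.]
scene yellow z>125 313 ctr [528.5 195.3] ang 44.7 ext 147.0 zmax 147.8
scene black z>160 208 ctr [531.3 195.8] ang 84.2 ext 32.0 zmax 186.9
scene black top z>180 108 ctr [527.8 197.3] ang 113.9 ext 30.0 zmax 187.5
scene crest z>70 826 ctr [ 524.  -237.7] ang 137.7 ext 139.0 zmax 82.5
scene stud z>40 1459 ctr [ 529.9 -232.3] ang 135.4 ext 140.0 zmax 81.7
side yellow z>125 348 ctr [525.  199.6] ang 44.8 ext 147.0 zmax 145.8
side black z>160 229 ctr [523.7 204.6] ang 17.7 ext 26.0 zmax 185.3
side black top z>180 92 ctr [524.5 202. ] ang 32.5 ext 23.0 zmax 185.4
side crest z>70 355 ctr [ 526.2 -236.3] ang 139.1 ext 139.0 zmax 82.2
side stud z>40 778 ctr [ 530.2 -229.5] ang 143.2 ext 142.0 zmax 81.5
```

```bash
cat >> h.py <<'E'
def Rt(yaw):  # tool down, jaw axis (tool y) along yaw (deg)
    a=np.radians(yaw);y=np.array([np.cos(a),np.sin(a),0]);z=np.array([0,0,-1.]);return np.stack([np.cross(y,z),y,z],1)
E
python3 - <<'E'
from h import *
from plant import ctrl,sensors,optics
from scipy.spatial.transform import Rotation as Ro
for f in (0,180):
    print(f,np.round(ctrl.solve_ik([527,197.5,330],Rt(44.7+f)) if ctrl.solve_ik([527,197.5,330],Rt(44.7+f)) is not None else 0,2))
    for t in (-.4,.4):
        a=np.radians(138.5);R=Ro.from_rotvec(t*np.array([np.cos(a),np.sin(a),0])).as_matrix()@Rt(48.5+f)
        q=ctrl.solve_ik([525,-237,255],R);print(t,None if q is None else q.round(2))
E
```

```text
0 [ 0.2   0.13  1.47 -0.    1.53 -0.58]
-0.4 [-0.78  0.18  1.62  0.41  1.38 -1.71]
0.4 [-0.39  0.32  1.45 -0.38  1.51 -1.19]
180 [ 0.2   0.13  1.47 -0.    1.53  2.57]
-0.4 [-0.78  0.18  1.62  0.41  1.38  1.43]
0.4 [-0.39  0.32  1.45 -0.38  1.51  1.96]
```

Run:
```python
from h import *
from plant import ctrl,sensors,optics
ctrl.move_ptp([527,197.5,330],Rt(44.7))
im,d,K,R,t=wrist(); np.savez("w1.npz",im=im,d=d,K=K,R=R,t=t)
analyse(im,d,K,R,t,[527,197.5],[525,-237],"wrist")
cv2.imwrite("pics/w1.png",cv2.resize(im[:,:,::-1],(768,576),interpolation=cv2.INTER_CUBIC))
s=sensors.read_state();print(s['t'],s['eef_pos'],s['force'])
```

```text
wrist yellow z>125 1573 ctr [524.3 196.2] ang 44.7 ext 146.0 zmax 145.2
wrist black z>160 35919 ctr [521.2 203.6] ang 44.7 ext 135.0 zmax 394.6
wrist black top z>180 35764 ctr [521.2 203.6] ang 44.7 ext 135.0 zmax 394.6
wrist crest z>70 18 ctr [ 543.4 -237.1] ang 123.9 ext 10.0 zmax 73.4
wrist stud z>40 196 ctr [ 558.6 -241.8] ang 152.9 ext 37.0 zmax 71.5
2.9167 [527.28484422 196.68275675 329.87924513] [ 0.02769919  0.63612863 -0.76584372]
```

View pics/w1.png

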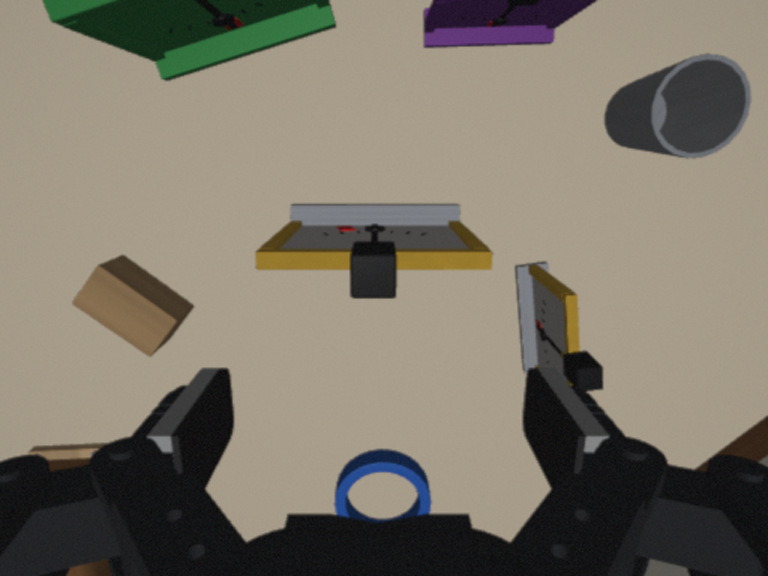

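The wrist view shows the gauge head-on. The handle top is centred at (374,283), the red mark is at (346,230) and the pointer tip at (375,229). The jaws line up with the frame.

Run:
```python
from h import *
f=np.load("w1.npz");im,d,K,R,t=[f[k] for k in("im","d","K","R","t")];C=-R.T@t
ray=lambda u,v:R.T@np.linalg.solve(K,[u/1.5,v/1.5,1])
def atz(u,v,z): r=ray(u,v);return C+r*(z-C[2])/r[2]
h=atz(374,283.5,184);print("handle top",h.round(1))
for uv in((257,259),(492,259)):print("frame top",atz(*uv,144).round(1))
a=atz(257,260,144);b=atz(492,260,144);print("mid",(a+b)/2,np.degrees(np.arctan2(*(b-a)[1::-1])),np.hypot(*(b-a)[:2]))
X=cloud(d,K,R,t);P=X[int(275/1.5):int(293/1.5),int(358/1.5):int(390/1.5)].reshape(-1,3);print("handle depth",np.median(P,0).round(1))
o=np.array([h[0],h[1],0]);n=np.array([-np.sin(np.radians(44.7)),np.cos(np.radians(44.7)),0]);y=np.array([-n[1],n[0],0])
y=-np.array([np.cos(np.radians(44.7)),np.sin(np.radians(44.7)),0])
for nm,uv in dict(mark=(346,230),tip=(375,229)).items():
    r=ray(*uv);p=C+r*(n@(o+3*n-C))/(n@r);print(nm,(p-o)@y,p[2],np.arctan2((p-o)@y,126-p[2]))
hsv=cv2.cvtColor(im,cv2.COLOR_RGB2HSV);m=((hsv[...,0]<6)|(hsv[...,0]>174))&(hsv[...,1]>150)&(hsv[...,2]>80)
m[:145]=0;m[160:]=0;m[:,:215]=0;m[:,245:]=0
v,u=np.nonzero(m);print("red",len(u),(u.mean()*1.5,v.mean()*1.5))
```

```text
handle top [528.6 192.9 184. ]
frame top [472.4 144.2 144. ]
frame top [578.1 248.6 144. ]
mid [525.65964262 195.96159651 144.        ] 44.65426574170511 148.66765758017357
handle depth [527.7 192.7 184.3]
mark 25.389363869087205 21.66740156708471 0.23871034877659492
tip 0.11142946850202577 16.43777669914772 0.0010170424323726979
red 22 (np.float64(346.09090909090907), np.float64(228.40909090909093))
```

Run:
```python
from h import *
from plant import ctrl,sensors,optics
R0=Rt(44.7)
print(ctrl.move_l([527,195.5,230],R0,vel=150))
print(ctrl.move_l([527,195.5,174],R0,vel=80,threshold=8))
s=sensors.read_state();print(s['t'],s['eef_pos'],s['force'])
ctrl.gripper_to(15,force=70); s=sensors.read_state();print(s['t'],s['eef_pos'].round(1) if hasattr(s['eef_pos'],'round') else s['eef_pos'],s['force'],s['grip_width'])
print(ctrl.move_l([527,195.5,200],R0,vel=60)); ctrl.hold(.3)
s=sensors.read_state();print(s['t'],s['eef_pos'],s['force'],s['wrist_torque'],s['grip_width'])
im,d,K,R,t=wrist(); np.savez("w2.npz",im=im,d=d,K=K,R=R,t=t)
cv2.imwrite("pics/w2.png",cv2.resize(im[:,:,::-1],(768,576),interpolation=cv2.INTER_CUBIC))
```

```text
False
False
4.5833 [527.37289685 195.58889687 174.27950426] [0.14371868 0.43179548 0.73591024]
5.1583 [526.8 195.2 174.2] [-1.25936438 -2.51419816  2.85390522] 25.307150132516163
False
6.0417 [526.72150819 195.45716298 199.54277117] [ 0.21447613 -0.63603565 -4.21519755] [ 0.01189348 -0.0196159   0.02067949] 25.407406622351974
```

View pics/w2.png

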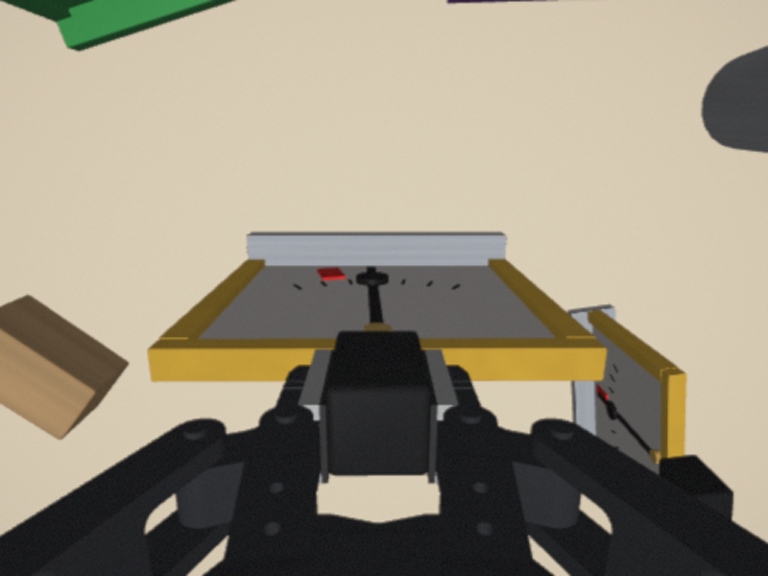

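Grasp confirmed: the gauge is lifted and plumb in the jaws. The mark is at (331,273), the pointer's end at (372,272) and the pivot at (377,326).

Run:
```python
from h import *
f=np.load("w2.npz");im,d,K,R,t=[f[k] for k in("im","d","K","R","t")];C=-R.T@t
ray=lambda u,v:R.T@np.linalg.solve(K,[u/1.5,v/1.5,1])
def atz(u,v,z): r=ray(u,v);return C+r*(z-C[2])/r[2]
z0=199.54-174.25
T=Rt(44.7);e=np.array([526.72,195.46,0])
loc=lambda p:((p-e)@T)[:2].round(1)
for nm,uv,z in(("frame back L",(150,380),132),("frame top?",(150,349),144),("frame top R",(605,347),144),("frame R bot",(604,380),144),("base far L",(248,234),12),("base far R",(505,233),12)):
    print(nm,loc(atz(*uv,z+z0)))
x0=0
n=T[:,0];y=-T[:,1]
hsv=cv2.cvtColor(im,cv2.COLOR_RGB2HSV);m=((hsv[...,0]<6)|(hsv[...,0]>174))&(hsv[...,1]>150)&(hsv[...,2]>80)
m[:165]=0;m[200:]=0;m[:,:200]=0;m[:,250:]=0
v,u=np.nonzero(m);print("red",len(u),u.mean()*1.5,v.mean()*1.5)
for off in(0,3,6):
  for nm,uv in dict(mark=((u.mean()+.5)*1.5,(v.mean()+.5)*1.5),pivot=(377,326),disc=(372,278),tip=(371,268)).items():
    r=ray(*uv);p=C+r*(n@(e+off*n-C))/(n@r);print(off,nm,((p-e)@y).round(1),(p[2]-z0).round(1),end="; ")
  print()
```

```text
frame back L [-10.5 -81.4]
frame top? [  6.7 -73.9]
frame top R [ 7.4 74. ]
frame R bot [-4.4 75.2]
base far L [ 21.4 -74.3]
base far R [22.1 73.4]
red 111 330.35135135135135 273.5135135135135
0 mark 26.2 21.6; 0 pivot 0.1 104.9; 0 disc 2.9 29.7; 0 tip 3.7 6.6; 
3 mark 25.1 33.1; 3 pivot 0.1 112.9; 3 disc 2.8 40.9; 3 tip 3.6 18.8; 
6 mark 24.0 44.7; 6 pivot 0.1 120.9; 6 disc 2.7 52.1; 6 tip 3.4 31.0;
```

Run:
```python
from h import *
from plant import ctrl,sensors,optics
ctrl.move_l([526.7,195.5,340],Rt(44.7),vel=200)
ctrl.move_l([600,-303,340],Rt(48.5),vel=200)
ctrl.hold(.3)
im,d,K,R,t=wrist(); np.savez("w3.npz",im=im,d=d,K=K,R=R,t=t)
analyse(im,d,K,R,t,[0,0],[525,-237],"w")
im2,d2=optics.grab_frame("scene");p=optics.camera_params("scene");analyse(im2,d2,p['mtx'],p['R'],p['t'],[0,0],[525,-237],"scene")
cv2.imwrite("pics/w3.png",cv2.resize(im[:,:,::-1],(768,576),interpolation=cv2.INTER_CUBIC))
s=sensors.read_state();print(s['t'],s['eef_pos'],s['force'],s['grip_width'])
```

```text
w yellow z>125 few 0
w black z>160 few 0
w black top z>180 few 0
w crest z>70 5355 ctr [ 520.  -244.3] ang 137.7 ext 134.0 zmax 80.5
w stud z>40 6830 ctr [ 520.  -243.7] ang 137.6 ext 135.0 zmax 80.4
scene yellow z>125 132 ctr [48.9  2. ] ang 91.9 ext 114.0 zmax 202.2
scene black z>160 3009 ctr [ 37.7 -21.9] ang 64.9 ext 157.0 zmax 351.8
scene black top z>180 2744 ctr [ 37.4 -21.8] ang 63.3 ext 159.0 zmax 351.9
scene crest z>70 698 ctr [ 524.5 -235.4] ang 141.1 ext 136.0 zmax 82.0
scene stud z>40 1304 ctr [ 530.9 -230.3] ang 140.1 ext 139.0 zmax 81.5
10.0083 [ 599.98867987 -302.91846441  340.01319253] [-0.09447574 -0.80427621 -4.22558373] 25.235175418115563
```

View pics/w3.png

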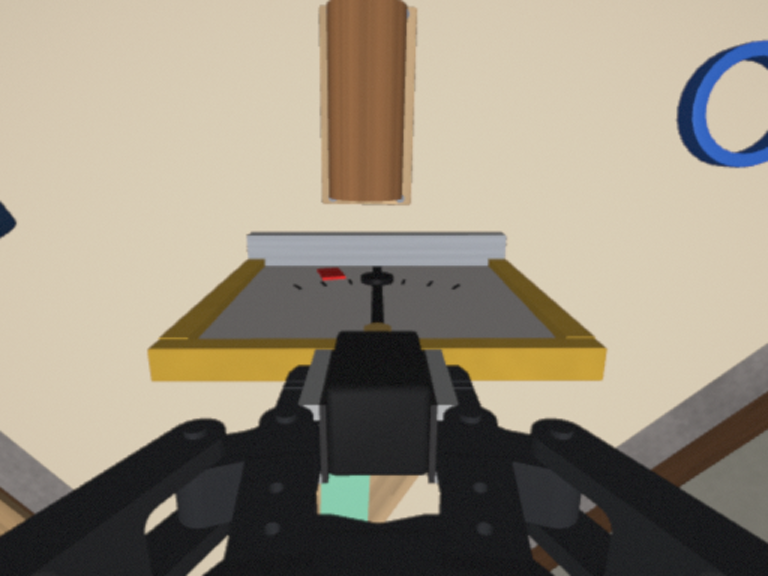

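The stud is seen from above at cols 325–410, with its near end at row ~200, so it sits squarely ahead. The scene estimate looks biased towards the slope it can see, so I'll fit the cylinder instead.

Run:
```python
from h import *
from scipy.optimize import least_squares
for n in("w3","scene0","side0"):
    f=np.load(n+".npz");K=f['K'] if 'K' in f else f['mtx'];X=cloud(f['d'],K,f['R'],f['t'])
    P=X[(f['d']>0)&(np.hypot(X[...,0]-522,X[...,1]+240)<90)&(X[...,2]>52)&(X[...,2]<86)]
    def fit(p):
        a=p[1];s=(P[:,0]-522)*-np.sin(a)+(P[:,1]+240)*np.cos(a)-p[0];return np.hypot(s,P[:,2]-50-p[2])-30
    r=least_squares(fit,[0,np.radians(138),0],loss="soft_l1");a=r.x[1]
    l=(P[:,0]-522)*np.cos(a)+(P[:,1]+240)*np.sin(a);lo,hi=np.percentile(l,[.5,99.5])
    c=np.array([522,-240])+r.x[0]*np.array([-np.sin(a),np.cos(a)])
    u=np.array([np.cos(a),np.sin(a)])
    print(n,len(P),"ang",np.degrees(a).round(2),"z",r.x[2].round(1),"rms",np.sqrt(np.mean(r.fun**2)).round(1),"line pt",c.round(1),"ends",(c+lo*u).round(1),(c+hi*u).round(1),"mid",(c+(lo+hi)/2*u).round(1))
```

```text
w3 6820 ang 137.71 z -0.0 rms 0.6 line pt [ 518.9 -243.5] ends [ 570.2 -290.2] [ 469.  -198.1] mid [ 519.6 -244.1]
scene0 1254 ang 137.86 z 0.4 rms 3.4 line pt [ 519.9 -242.3] ends [ 571.7 -289.1] [ 467.7 -195. ] mid [ 519.7 -242.1]
side0 625 ang 137.98 z 0.7 rms 4.8 line pt [ 520.2 -242. ] ends [ 572.8 -289.5] [ 468.1 -195.1] mid [ 520.4 -242.3]
```

```bash
cat >> h.py <<'E'
from scipy.spatial.transform import Rotation as Ro
YAW=47.75;MID=np.array([519.2,-243.0])
def gpose(t,h=174.25,up=0.):
    """tool pose with the gauge rolled by t on the crest, lifted by up along world z"""
    a=np.radians(YAW+90);ux=np.array([np.cos(a),np.sin(a),0]);G=np.stack([ux,[-np.sin(a),np.cos(a),0],[0,0,1]],1)
    G=Ro.from_rotvec(t*ux).as_matrix()@G
    o=np.array([*MID,50])+30*G[:,2]+30*t*G[:,1]
    return o+G@[-1.5,0,h]+[0,0,up],Ro.from_rotvec(t*ux).as_matrix()@Rt(YAW)
def show(tag):
    from plant import sensors
    s=sensors.read_state();print(tag,round(s['t'],2),np.round(s['eef_pos'],1),"F",np.round(s['force'],1),"M",np.round(s['wrist_torque'],2),round(s['grip_width'],2));return s
E
python3 - <<'E'
from h import *
from plant import ctrl,sensors,optics
p,R=gpose(0,up=30);ctrl.move_l(p,R,vel=150)
p,R=gpose(0,up=6);ctrl.move_l(p,R,vel=60);ctrl.hold(.2);show("above")
p,R=gpose(0,up=-4);print(ctrl.move_l(p,R,vel=12,threshold=4));s=show("touch")
ctrl.hold(.5);show("held")
E
```

```text
above 11.67 [ 520.6 -244.2  260.8] F [ 0.1 -0.3 -3.7] M [ 0.01 -0.03  0.04] 24.78
True
touch 12.25 [ 520.3 -244.   253.8] F [ 0.7 -0.7  5.4] M [0.01 0.   0.01] 24.97
held 12.75 [ 520.3 -244.   253.8] F [-0.5  0.4  6.1] M [ 0.07 -0.01  0.02] 25.08
```

Run:
```python
from h import *
from plant import ctrl,sensors,optics
up=-0.35; ctrl.hold(.3)
for t in(-.04,-.09,-.14,-.19,-.23,-.262):
    p,R=gpose(t,up=up);ctrl.move_l(p,R,vel=25);s=show(f"t={t} up={up:.2f}")
    F=s['force'][2]
    if np.linalg.norm(s['force'])>25: print("STOP");break
    up+=np.clip((F-2)*.04,-.25,.25)
ctrl.hold(1.2);show("settled")
im,d,K,R,t=wrist();np.savez("w4.npz",im=im,d=d,K=K,R=R,t=t)
cv2.imwrite("pics/w4.png",cv2.resize(im[130:290,90:420,::-1],(792,384),interpolation=cv2.INTER_CUBIC))
```

```text
t=-0.04 up=-0.35 13.5 [ 515.5 -249.3  253.7] F [-0.1  1.3  0.6] M [ 0.09 -0.09  0.04] 24.85
t=-0.09 up=-0.41 14.0 [ 509.7 -255.7  253.2] F [0.5 0.3 1.4] M [ 0.07 -0.02 -0.01] 25.03
t=-0.14 up=-0.43 14.5 [ 503.8 -262.2  252.4] F [0.6 1.5 1.3] M [ 0.15 -0.04  0.03] 24.83
t=-0.19 up=-0.46 15.0 [ 498.  -268.6  251.2] F [-1.1  1.3  1.9] M [ 0.19  0.01 -0.01] 25.02
t=-0.23 up=-0.46 15.43 [ 493.4 -273.7  250.1] F [-0.9  0.7  2.6] M [ 0.21 -0.    0.07] 25.32
t=-0.262 up=-0.44 15.8 [ 489.8 -277.7  248.9] F [ 0.3 -0.4  3.9] M [0.25 0.01 0.05] 25.07
settled 17.0 [ 489.9 -277.6  249. ] F [-0.5 -0.5  4.2] M [ 0.16  0.07 -0.03] 25.29
```

View pics/w4.png

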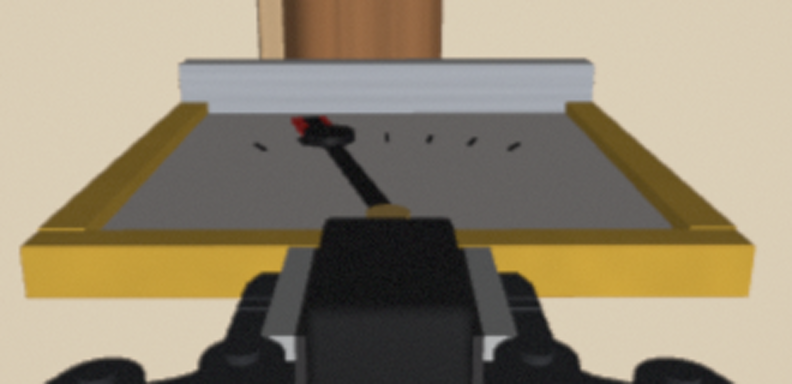

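The pointer is now over the red mark at about (312,122), with red showing on both sides. I'll enlarge it to centre it.

Run:
```python
from h import *
a=np.load("w3.npz")['im'];b=np.load("w4.npz")['im']
o=[cv2.resize(i[160:225,195:275,::-1],None,fx=4.9,fy=4.9,interpolation=cv2.INTER_CUBIC) for i in(a,b)]
cv2.imwrite("pics/z4.png",np.clip(np.hstack(o)*1.3,0,255).astype(np.uint8))
for n,i in(("w3",a),("w4",b)):
    hsv=cv2.cvtColor(i,cv2.COLOR_RGB2HSV);m=((hsv[...,0]<6)|(hsv[...,0]>174))&(hsv[...,1]>150)&(hsv[...,2]>80)
    m[:160]=0;m[200:]=0;m[:,:200]=0;m[:,250:]=0;v,u=np.nonzero(m);print(n,len(u),u.min(),u.max(),v.min(),v.max())
```

```text
w3 113 212 229 179 186
w4 23 212 226 179 184
```

View pics/z4.png

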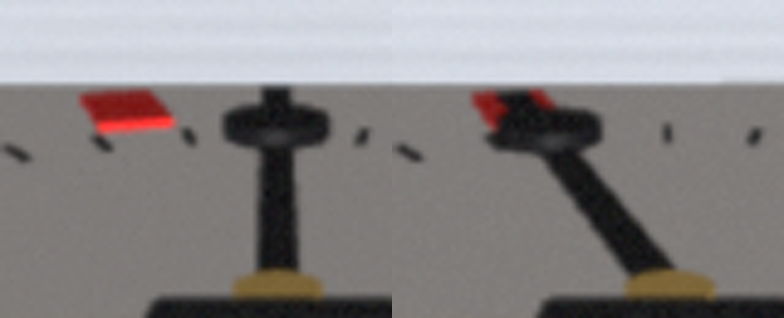

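Tip centre is about col 515 and mark centre about col 507, where the mark's 12 mm spans about 70 px. That is roughly 1 mm (0.011 rad) short, so I'll make a small correction and then check the tip, the squareness and the contact.

Run:
```python
from h import *
from plant import ctrl,sensors,optics
p,R=gpose(-.273,up=-.42);ctrl.move_l(p,R,vel=15);ctrl.hold(2.0);show("settled")
im=wrist()[0];im2,_=optics.grab_frame("side");ctrl.hold(.4);im3=wrist()[0];show("end")
z=lambda i:np.clip(cv2.resize(i[160:225,195:275,::-1],None,fx=4.5,fy=4.5,interpolation=cv2.INTER_CUBIC)*1.3,0,255).astype(np.uint8)
a=np.vstack([z(im),z(im3)])[:584]
b=cv2.resize(im2[70:190,230:330,::-1],None,fx=4.2,fy=4.2,interpolation=cv2.INTER_CUBIC)
h=max(a.shape[0],b.shape[0]);pad=lambda x:cv2.copyMakeBorder(x,0,h-x.shape[0],0,0,cv2.BORDER_CONSTANT)
o=np.hstack([pad(a),pad(b)]);print(o.shape);cv2.imwrite("pics/f.png",o)
```

```text
settled 19.32 [ 488.6 -279.   248.5] F [-0.1 -0.2  3.8] M [0.14 0.03 0.04] 25.01
end 19.88 [ 488.6 -279.   248.5] F [-0.9 -0.8  4.3] M [0.12 0.07 0.08] 25.05
(584, 780, 3)
```

View pics/f.png

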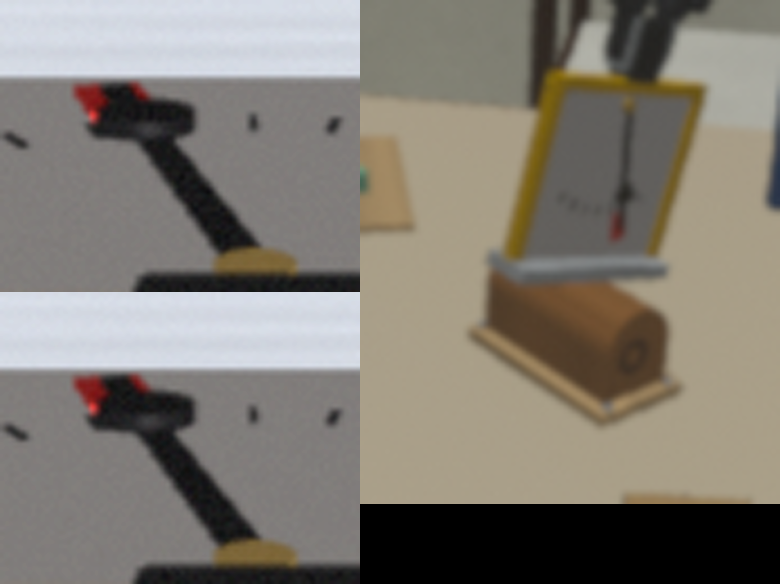

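The side view shows the base seated across the crest, with the pointer ending inside the red mark. The apparent offsets in the side and wrist views have opposite signs, which is parallax because the pointer stands proud of the dial. The mark's own position gives 25.0–25.4 mm sideways over a 95 mm radius, so 0.266–0.271 rad. I'll check the tool's actual tilt and hand in.

Run:
```python
from h import *
from plant import ctrl,sensors,optics
s=show("final");R=np.array(s['eef_rot']);print("tilt toward own y",np.arcsin(R[2,1]),"about y",np.arcsin(R[2,0]))
im=wrist()[0];w3=np.load("w3.npz")['im']
g=lambda i:i[153:176,120:380].astype(np.float32).mean(2)
# base/dial shift between upright carry and now, from frame+base edges at the left and right ends
for sl in(slice(150,185),slice(325,360)):
    f=lambda i:cv2.Canny(np.ascontiguousarray(i[150:180,sl]),60,150);print([np.nonzero(f(i))[1].mean().round(1)+sl.start for i in(w3,im)])
if abs(abs(np.arcsin(R[2,1]))-.27)<.012: ctrl.finish_job();print("handed in")
```

```text
final 19.88 [ 488.6 -279.   248.5] F [-0.9 -0.8  4.3] M [0.12 0.07 0.08] 25.05
tilt toward own y 0.27304447682883404 about y -0.00011907814876326417
[np.float64(170.7), np.float64(171.0)]
[np.float64(333.6), np.float64(333.5)]
the job is handed in; nothing more can be done
handed in
```

I gripped the larger yellow gauge by its handle and set it upright and square across the middle of the crest. I then rocked it to 0.273 rad and handed the job in at about 20 s, still holding it there.

- **Pointer on mark:** I measured the mark at about 0.266–0.271 rad, so the pointer should be within about 0.01 rad (1 mm) of its middle. The last pictures show the tip on the red mark.
- **Disagreement:** the wrist picture suggested the pointer was slightly short of the mark's middle, and the side picture suggested slightly past it. I put this down to parallax, because the pointer stands proud of the dial. I relied on the measured tilt and mark angle instead.
- **Contact and grip:** the base presses on the crest with about 8 N. The gauge did not visibly shift in the jaws between carrying and the end.
- **Position and other objects:** I placed the gauge by fitting the stud's position from all three cameras, which agreed to about 2 mm. I did no separate check of centring afterwards. The tape, offcut and tin were not approached, but I did not re-measure them at the end.

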